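# Stop three ringing bake timers in order

## Task

The bakes have come out of the oven: stop their timers by touching down the caps in the order red, then yellow, then blue, each with a light press of the fingertips, so that each cap clearly sinks and stays down. Leave the green timer running, and do not lift or shove any timer or disturb the cakes and other things on the worktop; finish clear of everything.

Things in the scene. Friction and masses are not known exactly. Their poses are not given: they have to be found in the camera images.
- red_timer: Loose round tap timer with a white housing (66 mm across, 30 mm high, about 0.2 kg, black rubber foot, small display on its side) and a red tap cap on top. Origin: centre of its underside; z is up.
- red_top (a point): Centre of the top of the red cap, 45 mm above the surface when the cap is up; it moves down with the cap. The cap is 45 mm across with an almost flat top 38 mm across, and stands 15 mm above the housing.
- red_cap (a joint): How far the red cap has sunk, in m: 0 up (running), at most 0.009. It needs about 2.5 N to start moving and 5 N to go all the way; it stays where it is left. The timer is stopped from 0.0025 on.
- yellow_timer: Loose round tap timer with a white housing (66 mm across, 30 mm high, about 0.2 kg, black rubber foot, small display on its side) and a yellow tap cap on top. Origin: centre of its underside; z is up.
- yellow_top (a point): Centre of the top of the yellow cap, 45 mm above the surface when the cap is up; it moves down with the cap. The cap is 45 mm across with an almost flat top 38 mm across, and stands 15 mm above the housing.
- yellow_cap (a joint): How far the yellow cap has sunk, in m: 0 up (running), at most 0.009. It needs about 2.5 N to start moving and 5 N to go all the way; it stays where it is left. The timer is stopped from 0.0025 on.
- blue_timer: Loose round tap timer with a white housing (66 mm across, 30 mm high, about 0.2 kg, black rubber foot, small display on its side) and a blue tap cap on top. Origin: centre of its underside; z is up.
- blue_top (a point): Centre of the top of the blue cap, 45 mm above the surface when the cap is up; it moves down with the cap. The cap is 45 mm across with an almost flat top 38 mm across, and stands 15 mm above the housing.
- blue_cap (a joint): How far the blue cap has sunk, in m: 0 up (running), at most 0.009. It needs about 2.5 N to start moving and 5 N to go all the way; it stays where it is left. The timer is stopped from 0.0025 on.
- green_timer: Loose round tap timer with a white housing (66 mm across, 30 mm high, about 0.2 kg, black rubber foot, small display on its side) and a green tap cap on top. Origin: centre of its underside; z is up.
- green_top (a point): Centre of the top of the green cap, 45 mm above the surface when the cap is up; it moves down with the cap. The cap is 45 mm across with an almost flat top 38 mm across, and stands 15 mm above the housing.
- green_cap (a joint): How far the green cap has sunk, in m: 0 up (running), at most 0.009. It needs about 2.5 N to start moving and 5 N to go all the way; it stays where it is left. The timer is stopped from 0.0025 on.
- cake_a: Loose baked cake in an oval foil cup, 59 x 106 x 28 mm (x, y, z), left of the middle and nearest the robot of the three cakes. Origin: centre of its underside. To be left alone.
- cake_b: Loose baked cake in an oval foil cup, 59 x 106 x 28 mm (x, y, z), right of the middle. Origin: centre of its underside. To be left alone.
- cake_c: Loose baked cake in an oval foil cup, 59 x 106 x 28 mm (x, y, z), far left. Origin: centre of its underside. To be left alone.
- marker: Loose blue and white marker pen, 135 mm long (its own y), 16 mm thick, near right. Origin: centre of its underside. To be left alone.
- tape_ring: Loose roll of masking tape lying flat, 97 mm across, 25 mm high, behind the timers. Origin: centre of its underside. To be left alone.
- jam: Loose jam jar with a white lid, 76 mm across, 92 mm high, behind the timers. Origin: centre of its underside. To be left alone.

How it is judged:
By the outcome, as a careful person would: the job done as asked, in the order asked, and still so for the second after the job is handed in, with the robot touching nothing.
It also fails if it takes over 43 s, if anything falls off the work surface, if the arm or the gripper's body presses on something with over 40 N, if the wrist force passes 120 N, or if a joint passes its speed limit or range.

## Robot

A 6-joint arm with a two-finger parallel gripper is mounted at the origin on a cart in front of the work surface, level with it; the furniture and walls round the work are solid. World frame = base frame: x ahead of the robot, y to its left, z up, the work surface at z = 0. Lengths are in mm, angles in degrees, forces in N, time in s.
With the tool pointing down it reaches from about 300 to 850 mm from the base axis. Payload 4.2 kg.
Tool frame: the origin (TCP) lies between the finger pads; the fingertips stand 22 mm ahead of it and the grasp point (between the pads) lies 3 mm ahead of it; z points along the fingers, y is the direction in which the jaws open and shut (so a half turn about z gives the same grasp; the last joint's range is limited). The gripper opens to 91 mm and grips with 3 to 60 N. Pads are 32 mm wide; open, the fingers measure 118 mm over their backs; the gripper's body (76 mm by 178 mm) begins 60 mm behind the grasp point.
Start: joints at [73.912, 18.312, 89.639, -0, 72.044, -1.146], TCP at [148.267, 555.57, 235.976] pointing down, gripper open.
Joint ranges: [-177.97, 177.97], [-48.28, 115.42], [12.27, 149.76], [-77.06, 257.06], [2.81, 150.46], [-146.56, 146.56]. Speed limits (degrees/s): [147.25, 147.25, 180, 180, 180, 180].

## Interface

Orientations are given as [roll, pitch, yaw] about the fixed x, y, z axes, in that order (R = Rz(yaw) Ry(pitch) Rx(roll)).
In Python, from workcell import telemetry, cams, env gives the robot as it stands.
- The arm moves only by the shell command python3 -m inch 'ROWS' [FORCE]. ROWS is JSON, a list of rows, each an object of numbers: "x", "y", "z": the shift along the tool's x, y, z in cm; "yaw": the turn about the tool's z in units of 5 degrees (1.0 is 5 degrees); "gripper": the gripper's target within -1 to 1 (fully open at 1, half-way at 0, shut at -1). A call has 1 to 12 rows; each row shifts and turns the commanded pose from where the row before left it, along the tool's axes as they then stand; what a row does not reach is not made up. A row lasts 1/12 s, in which the tool goes at most 41.7 mm and 7.16 degrees, less where a joint would pass 70% of its speed; a pose out of reach is approached as far as the arm can. A call is refused whole if a number of a shift passes 4.17 or a number of a turn 1, either way. A call with a gripper value outside its range is refused whole. The fingers move at their own pace and stop on an object; FORCE is the grip in N (left out, the last holds). Time passes only in rows, so rows that do not move let the fingers close. It gives the time, the measured TCP pose, the force and the opening at its end, in the units of the state.
- telemetry.state(): the state, without advancing time (a new reading comes with each control period).
- cams.grab_frame(name): name is "scene" or "top" or "wrist"; returns a dict with "pixels" (400x640x3 uint8, red, green, blue), "mtx" (3x3 intrinsics, pixels), "rvec" (rotation vector, rad) and "tvec" (3), from world to camera coordinates, as OpenCV has them. Camera axes: x right, y down, z forward; pixel columns grow to the right and rows downward; lengths in mm; the calibration is good to about 2 mm. A picture is of the moment at which its call begins. There is no depth.
- env.job_done(): hands the job in, once; it reports no verdict.
The state is a dict: "time_s": time; "qpos": joint angles; "qvel": joint speeds; "effort": joint torques, N m; "ee_pos": TCP position; "ee_rot": TCP orientation; "force": force on the tool from outside, world axes, zero at the start; "torque": the same for the moment, N m; "gripper_width": finger opening in mm.
Only numpy, scipy, OpenCV 4.12 (cv2) and the standard library are available. Lean on these libraries where they do the work, as an engineer would, in place of code of your own. Each camera call takes 0.05 s, during which the arm holds its last target. There are 200 camera calls.

## Working session

There is one attempt and no reset: what is moved stays moved. The work goes in short steps, Python scripts to look and compute and a shell command to move; the robot and the scene stay as the last step left them, time stands still between calls to the robot, and variables do not carry over. Pictures are saved under pics/ and viewed, about 8 in all and at most 12, crops included, and the job is handed in when it is done.

```bash
mkdir -p pics; ls
python3 - <<'E'
from workcell import telemetry, cams
import cv2
print(telemetry.state())
for n in("scene","top"):
    f=cams.grab_frame(n); cv2.imwrite(f"pics/{n}0.png",f["pixels"][:,:,::-1]); print(n,f["mtx"],f["rvec"],f["tvec"])
E
```

```text
pics
{'time_s': 0.0, 'qpos': array([ 7.39111315e+01,  1.83520870e+01,  8.97050828e+01, -2.42601788e-03,
        7.20433776e+01, -1.14760894e+00]), 'qvel': array([ 0.06151382, -0.09341866,  0.14916526,  0.04072467,  0.04199622,
        0.02308861]), 'effort': array([ 2.55946379e-04, -4.12468278e+01, -2.31968558e+01,  7.27141974e-02,
        4.58218670e-02, -1.27844787e-04]), 'ee_pos': array([148.15365029, 555.1163763 , 235.12473743]), 'ee_rot': array([-1.79899426e+02,  2.92282203e-04,  1.65059491e+02]), 'force': array([-0.7771422 ,  0.12720172, -0.04286997]), 'torque': array([-0.04612651, -0.01581976, -0.00548224]), 'gripper_width': 91.2700685491977}
scene [[402.57744909   0.         322.42028591]
 [  0.         402.57744909 196.9609156 ]
 [  0.           0.           1.        ]] [ 2.05212802 -0.76617506  0.37658348] [-457.73065861  258.49095535  704.36367065]
top [[383.29513579   0.         319.00181806]
 [  0.         383.29513579 197.20325208]
 [  0.           0.           1.        ]] [ 2.18198753 -2.21861762  0.10667755] [-20.94071663 604.98578345 892.16697502]
```

View pics/top0.png

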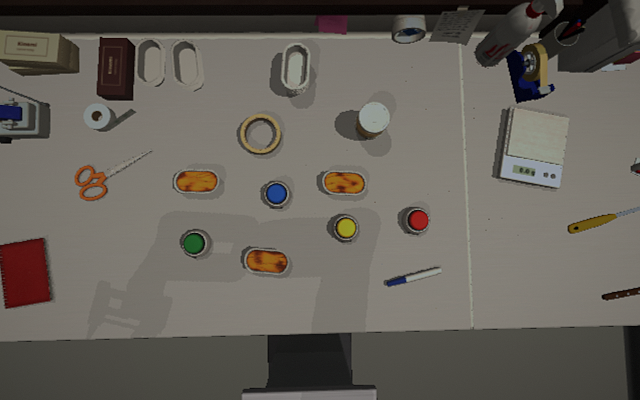

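View pics/scene0.png

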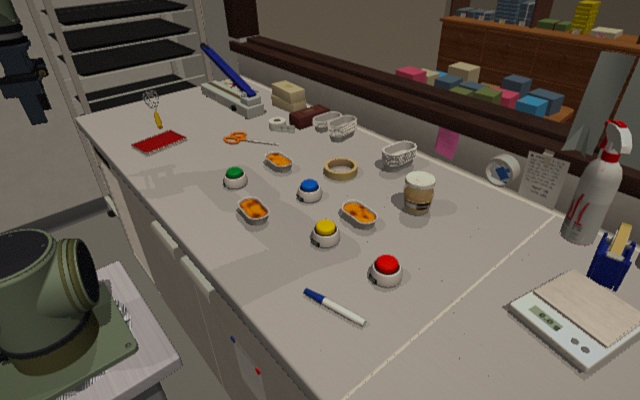

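The top view shows the red cap at about (417,220), yellow (346,229), blue (276,194) and green (194,243). The scene view shows red (386,265), yellow (326,228), blue (309,186) and green (235,173). Next I'll locate them by colour mask and ray casting.

```bash
cat > h.py <<'E'
import numpy as np, cv2
from workcell import cams, telemetry
H={"red":[(0,6),(174,180)],"yellow":[(24,33)],"blue":[(105,125)],"green":[(50,85)]}
def ray(f,uv,z):
    R=cv2.Rodrigues(np.asarray(f["rvec"],float))[0]; t=np.asarray(f["tvec"],float).ravel()
    d=R.T@np.linalg.solve(f["mtx"],[uv[0],uv[1],1.]); c=-R.T@t
    return c+d*(z-c[2])/d[2]
def blobs(f,col,amin=60):
    h=cv2.cvtColor(f["pixels"],cv2.COLOR_RGB2HSV); m=0
    for a,b in H[col]: m=m|cv2.inRange(h,(a,150,70),(b,255,255))
    n,_,s,c=cv2.connectedComponentsWithStats(m)
    return [(c[i].round(1),s[i].tolist()) for i in range(1,n) if s[i,4]>amin]
E
python3 - <<'E'
from h import *
for n in("top","scene"):
    f=cams.grab_frame(n)
    for c in H:
        for uv,s in blobs(f,c): print(n,c,uv,s,ray(f,uv,42).round(1))
E
```

```text
top red [418.6 220. ] [410, 211, 18, 19, 270] [ 546.1 -262.1   42. ]
top red [ 25.1 272.9] [0, 239, 50, 68, 2597] [442.9 633.6  42. ]
top yellow [346.2 227.3] [338, 219, 17, 17, 225] [532.2 -92.3  42. ]
top blue [  5.5 113.9] [0, 109, 14, 9, 75] [807.2 690.2  42. ]
top blue [276.  193.1] [267, 184, 19, 19, 265] [614.2  69.3  42. ]
top green [192.7 243.1] [184, 235, 18, 17, 248] [502.4 260.5  42. ]
scene red [412.2  73.8] [396, 67, 30, 16, 286] [1520.9  471.2   42. ]
scene red [508.7  98.3] [500, 88, 19, 21, 244] [1543.6   30.5   42. ]
scene red [616.8 123. ] [605, 119, 22, 9, 84] [1585.2 -319.6   42. ]
scene red [158.  141.1] [133, 131, 52, 21, 513] [415.7 587.1  42. ]
scene red [610.5 156. ] [600, 144, 21, 19, 134] [1330.1 -390.5   42. ]
scene red [386.7 263.7] [376, 255, 22, 19, 334] [ 540.4 -267.8   42. ]
scene yellow [584.8  15.7] [569, 0, 32, 34, 651] [3351.   476.7   42. ]
scene yellow [325.4 225.2] [317, 220, 17, 12, 163] [530.3 -94.   42. ]
scene blue [230.1  71.5] [202, 47, 53, 49, 350] [ 951.9 1078.5   42. ]
scene blue [308.9 184.9] [301, 180, 17, 11, 147] [608.1  62.2  42. ]
scene blue [602.5 247.2] [597, 238, 12, 18, 123] [ 902.7 -525.5   42. ]
scene blue [628.2 257.3] [622, 247, 12, 19, 68] [ 907.7 -570.1   42. ]
scene blue [314.1 295. ] [305, 289, 19, 13, 99] [ 381.8 -235.7   42. ]
scene green [234.  171.7] [227, 167, 15, 10, 104] [498.  253.7  42. ]
```

```bash
python3 -m inch '[{"yaw":1,"gripper":-1},{"yaw":1,"gripper":-1},{"yaw":1,"gripper":-1},{"yaw":1,"gripper":-1},{"yaw":1,"gripper":-1},{"yaw":1,"gripper":-1},{"yaw":1,"gripper":-1},{"yaw":1,"gripper":-1},{"yaw":1,"gripper":-1},{"yaw":1,"gripper":-1},{"yaw":1,"gripper":-1},{"yaw":1,"gripper":-1}]' 20; python3 -m inch '[{"yaw":1,"gripper":-1},{"yaw":1,"gripper":-1},{"yaw":1,"gripper":-1},{"x":-3,"y":1.5},{"x":-3,"y":1.5}]'
```

```text
invalid input
invalid input
```

```bash
python3 -m inch '[{"x":0,"y":0,"z":0,"yaw":1,"gripper":-1}]' 20; python3 -m inch '[{"yaw":1}]'; python3 -m inch --help
```

```text
time_s: 0.28
ee_pos: [148.2, 555.4, 235.6]
ee_rot: [-180.0, 0.0, 160.0]
force: [0.1, 0.1, -0.5]
gripper_width: 87.0invalid input
invalid input: not JSON, or not a number
```

All five keys are required in every row.

```bash
python3 -m inch '[{"x":0,"y":0,"z":0,"yaw":1,"gripper":-1},{"x":0,"y":0,"z":0,"yaw":1,"gripper":-1},{"x":0,"y":0,"z":0,"yaw":1,"gripper":-1},{"x":0,"y":0,"z":0,"yaw":1,"gripper":-1},{"x":0,"y":0,"z":0,"yaw":1,"gripper":-1},{"x":0,"y":0,"z":0,"yaw":1,"gripper":-1},{"x":0,"y":0,"z":0,"yaw":1,"gripper":-1},{"x":0,"y":0,"z":0,"yaw":1,"gripper":-1},{"x":0,"y":0,"z":0,"yaw":1,"gripper":-1},{"x":0,"y":0,"z":0,"yaw":1,"gripper":-1},{"x":0,"y":0,"z":0,"yaw":1,"gripper":-1},{"x":0,"y":0,"z":0,"yaw":1,"gripper":-1}]'; python3 -m inch '[{"x":0,"y":0,"z":0,"yaw":1,"gripper":-1},{"x":0,"y":0,"z":0,"yaw":1,"gripper":-1},{"x":-3,"y":1.5,"z":0,"yaw":0,"gripper":-1},{"x":-3,"y":1.5,"z":0,"yaw":0,"gripper":-1}]'
```

```text
time_s: 1.28
ee_pos: [148.2, 555.4, 235.7]
ee_rot: [-180.0, 0.0, 99.8]
force: [-0.7, -0.3, 0.5]
gripper_width: 7.2
time_s: 1.62
ee_pos: [178.2, 495.6, 235.2]
ee_rot: [-180.0, 0.0, 90.2]
force: [1.3, 0.2, -0.2]
gripper_width: 0.4
```

```bash
python3 -m inch '[{"x":-3.1,"y":1.5,"z":0,"yaw":0,"gripper":-1},{"x":-3.1,"y":1.5,"z":0,"yaw":0,"gripper":-1},{"x":-3.1,"y":1.5,"z":0,"yaw":0,"gripper":-1},{"x":-3.1,"y":1.5,"z":0,"yaw":0,"gripper":-1},{"x":-3.1,"y":1.5,"z":0,"yaw":0,"gripper":-1},{"x":-3.1,"y":1.5,"z":0,"yaw":0,"gripper":-1},{"x":-3.1,"y":1.5,"z":0,"yaw":0,"gripper":-1},{"x":-3.1,"y":1.5,"z":0,"yaw":0,"gripper":-1},{"x":-3.1,"y":1.5,"z":0,"yaw":0,"gripper":-1},{"x":-3.1,"y":1.5,"z":0,"yaw":0,"gripper":-1},{"x":-3.1,"y":1.5,"z":0,"yaw":0,"gripper":-1},{"x":-3.1,"y":1.5,"z":0,"yaw":0,"gripper":-1}]'; python3 -m inch '[{"x":-3.1,"y":1.5,"z":0,"yaw":0,"gripper":-1},{"x":-3.1,"y":1.5,"z":0,"yaw":0,"gripper":-1},{"x":-3.1,"y":1.5,"z":0,"yaw":0,"gripper":-1},{"x":-3.1,"y":1.5,"z":0,"yaw":0,"gripper":-1},{"x":-3.1,"y":1.5,"z":0,"yaw":0,"gripper":-1},{"x":-3.1,"y":1.5,"z":0,"yaw":0,"gripper":-1},{"x":-3.1,"y":1.5,"z":0,"yaw":0,"gripper":-1},{"x":-3.1,"y":1.5,"z":0,"yaw":0,"gripper":-1},{"x":-3.1,"y":1.5,"z":0,"yaw":0,"gripper":-1},{"x":-3.1,"y":1.5,"z":0,"yaw":0,"gripper":-1},{"x":-3,"y":1.5,"z":0,"yaw":0,"gripper":-1},{"x":-1,"y":0.5,"z":0,"yaw":0,"gripper":-1}]'
cat > look.py <<'E'
import sys
from h import *
f=cams.grab_frame("wrist"); cv2.imwrite(f"pics/{sys.argv[1]}.png",f["pixels"][:,:,::-1])
for c in H:
    for uv,s in blobs(f,c,300): print(c,uv,s,ray(f,uv,44).round(1))
print(telemetry.state()["ee_pos"])
E
python3 look.py w1
```

```text
time_s: 2.62
ee_pos: [358.9, 122.1, 236.1]
ee_rot: [180.0, -0.0, 90.1]
force: [1.1, 0.6, -0.3]
gripper_width: 0.2
time_s: 3.62
ee_pos: [530.7, -230.0, 235.2]
ee_rot: [179.9, 0.1, 89.9]
force: [-0.0, -0.1, 0.0]
gripper_width: 0.5
red [330.7 205.9] [310, 188, 41, 38, 1149] [ 546.6 -258.7   44. ]
yellow [316.8  36.8] [294, 12, 47, 51, 1855] [531.6 -91.8  44. ]
blue [202.4 158.2] [193, 138, 21, 40, 377] [ 412.9 -206.5   44. ]
[ 530.67882626 -229.93098354  235.07862382]
```

View pics/w1.png

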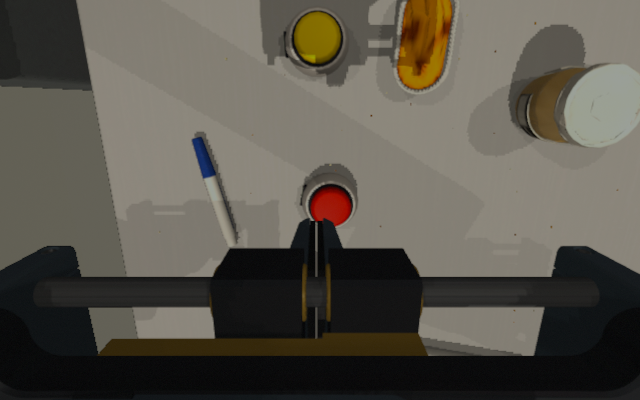

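The wrist view shows the red cap at (331,206), partly hidden by the fingertips at (317,225), and yellow at (317,37). The top and wrist estimates agree to a few mm: red ≈ (545.5,-262), yellow ≈ (532,-92).

```bash
python3 -m inch '[{"x":-1.6,"y":0.7,"z":0,"yaw":0,"gripper":-1},{"x":-1.6,"y":0.7,"z":0,"yaw":0,"gripper":-1},{"x":0,"y":0,"z":3,"yaw":0,"gripper":-1},{"x":0,"y":0,"z":3,"yaw":0,"gripper":-1},{"x":0,"y":0,"z":3,"yaw":0,"gripper":-1},{"x":0,"y":0,"z":3,"yaw":0,"gripper":-1},{"x":0,"y":0,"z":2.5,"yaw":0,"gripper":-1},{"x":0,"y":0,"z":1,"yaw":0,"gripper":-1},{"x":0,"y":0,"z":0,"yaw":0,"gripper":-1},{"x":0,"y":0,"z":0,"yaw":0,"gripper":-1}]'
python3 - <<'E'
from h import *
f=cams.grab_frame("scene"); p=f["pixels"][180:330,280:460,::-1]; q=cams.grab_frame("wrist")["pixels"][120:320,200:440,::-1]
cv2.imwrite("pics/s1.png",np.hstack([cv2.resize(p,(400,333)),cv2.resize(q,(400,333))]))
E
```

```text
time_s: 4.5
ee_pos: [543.3, -257.5, 81.5]
ee_rot: [180.0, -0.0, 90.1]
force: [1.2, -0.3, 0.6]
gripper_width: 0.3
```

View pics/s1.png

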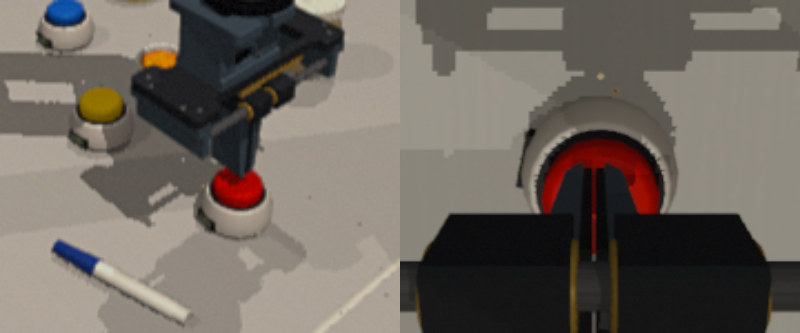

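Left crop: fingers directly over the red cap. Right crop: the tip is centred left-right on the cap, needing a small shift of about 4 mm in -y. Correcting, then pressing slowly.

```bash
python3 -m inch '[{"x":-0.4,"y":0.2,"z":0.5,"yaw":0,"gripper":-1},{"x":0,"y":0,"z":0.5,"yaw":0,"gripper":-1},{"x":0,"y":0,"z":0.3,"yaw":0,"gripper":-1},{"x":0,"y":0,"z":0.2,"yaw":0,"gripper":-1},{"x":0,"y":0,"z":0.1,"yaw":0,"gripper":-1},{"x":0,"y":0,"z":0.1,"yaw":0,"gripper":-1},{"x":0,"y":0,"z":0.1,"yaw":0,"gripper":-1}]'
```

```text
time_s: 5.18
ee_pos: [545.2, -262.2, 63.2]
ee_rot: [180.0, 0.0, 90.1]
force: [-0.8, -1.1, 3.7]
gripper_width: 0.6
```

```bash
python3 -m inch '[{"x":0,"y":0,"z":0.1,"yaw":0,"gripper":-1},{"x":0,"y":0,"z":0.1,"yaw":0,"gripper":-1},{"x":0,"y":0,"z":0.05,"yaw":0,"gripper":-1},{"x":0,"y":0,"z":0,"yaw":0,"gripper":-1}]'
```

```text
time_s: 5.52
ee_pos: [545.2, -262.2, 60.5]
ee_rot: [180.0, 0.0, 90.1]
force: [-0.9, -1.8, 3.9]
gripper_width: 0.6
```

```bash
python3 -m inch '[{"x":0,"y":0,"z":-0.5,"yaw":0,"gripper":-1},{"x":0,"y":0,"z":-1.5,"yaw":0,"gripper":-1},{"x":0,"y":0,"z":-2,"yaw":0,"gripper":-1},{"x":0,"y":0,"z":-2,"yaw":0,"gripper":-1},{"x":3,"y":-0.2,"z":0,"yaw":0,"gripper":-1},{"x":3,"y":-0.2,"z":0,"yaw":0,"gripper":-1},{"x":3,"y":-0.2,"z":0,"yaw":0,"gripper":-1},{"x":3,"y":-0.2,"z":0,"yaw":0,"gripper":-1},{"x":3,"y":-0.3,"z":0,"yaw":0,"gripper":-1},{"x":2,"y":-0.2,"z":0,"yaw":0,"gripper":-1},{"x":0,"y":0,"z":0,"yaw":0,"gripper":-1},{"x":0,"y":0,"z":0,"yaw":0,"gripper":-1}]'
python3 - <<'E'
from h import *
f=cams.grab_frame("scene"); p=f["pixels"][180:330,280:460,::-1]; q=cams.grab_frame("wrist")["pixels"][120:320,200:440,::-1]
cv2.imwrite("pics/s2.png",np.hstack([cv2.resize(p,(400,333)),cv2.resize(q,(400,333))]))
for uv,s in blobs(f,"red"): print(uv,s)
t=cams.grab_frame("top")
for c in H:
  for uv,s in blobs(t,c): print(c,uv,s)
E
```

```text
time_s: 6.52
ee_pos: [531.7, -91.1, 120.4]
ee_rot: [-180.0, -0.0, 90.2]
force: [-0.4, -0.6, -0.3]
gripper_width: 0.4
[412.2  73.8] [396, 67, 30, 16, 287]
[508.5  98.4] [500, 88, 19, 21, 234]
[616.6 123.1] [605, 119, 22, 9, 89]
[158.  141.1] [133, 131, 52, 21, 511]
[609.2 154.7] [600, 141, 21, 22, 164]
[386.5 265. ] [376, 257, 22, 17, 295]
red [ 24.5 272.8] [0, 239, 50, 69, 2739]
blue [527.3  84.7] [519, 78, 18, 16, 130]
blue [  9.5 111.7] [0, 105, 20, 14, 244]
blue [276.  192.7] [267, 184, 19, 18, 263]
green [192.4 243.2] [184, 235, 18, 18, 254]
```

View pics/s2.png

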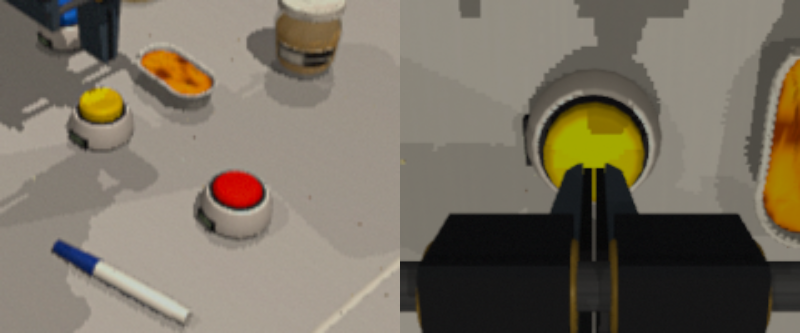

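The red cap now sits nearly flush with its housing. The yellow cap is centred under the tip in the wrist crop. Pressing yellow.

```bash
python3 -m inch '[{"x":0,"y":0,"z":2,"yaw":0,"gripper":-1},{"x":0,"y":0,"z":1.5,"yaw":0,"gripper":-1},{"x":0,"y":0,"z":1,"yaw":0,"gripper":-1},{"x":0,"y":0,"z":0.5,"yaw":0,"gripper":-1},{"x":0,"y":0,"z":0.3,"yaw":0,"gripper":-1},{"x":0,"y":0,"z":0.2,"yaw":0,"gripper":-1},{"x":0,"y":0,"z":0.1,"yaw":0,"gripper":-1},{"x":0,"y":0,"z":0.1,"yaw":0,"gripper":-1},{"x":0,"y":0,"z":0.1,"yaw":0,"gripper":-1},{"x":0,"y":0,"z":0.1,"yaw":0,"gripper":-1},{"x":0,"y":0,"z":0.05,"yaw":0,"gripper":-1},{"x":0,"y":0,"z":0,"yaw":0,"gripper":-1}]'
```

```text
time_s: 7.67
ee_pos: [532.2, -92.2, 61.2]
ee_rot: [179.9, 0.0, 90.1]
force: [-1.0, -1.6, 2.9]
gripper_width: 0.4
```

```bash
python3 -m inch '[{"x":0,"y":0,"z":-0.5,"yaw":0,"gripper":-1},{"x":0,"y":0,"z":-1.5,"yaw":0,"gripper":-1},{"x":0,"y":0,"z":-2,"yaw":0,"gripper":-1},{"x":0,"y":0,"z":-2,"yaw":0,"gripper":-1},{"x":2.9,"y":1.4,"z":0,"yaw":0,"gripper":-1},{"x":2.9,"y":1.5,"z":0,"yaw":0,"gripper":-1},{"x":2.9,"y":1.5,"z":0,"yaw":0,"gripper":-1},{"x":2.9,"y":1.5,"z":0,"yaw":0,"gripper":-1},{"x":2.9,"y":1.5,"z":0,"yaw":0,"gripper":-1},{"x":1.2,"y":0.6,"z":0,"yaw":0,"gripper":-1},{"x":0,"y":0,"z":0,"yaw":0,"gripper":-1},{"x":0,"y":0,"z":0,"yaw":0,"gripper":-1}]'
python3 - <<'E'
from h import *
f=cams.grab_frame("scene"); p=f["pixels"][150:300,270:450,::-1]; q=cams.grab_frame("wrist")["pixels"][120:320,200:440,::-1]
cv2.imwrite("pics/s3.png",np.hstack([cv2.resize(p,(400,333)),cv2.resize(q,(400,333))]))
E
```

```text
time_s: 8.67
ee_pos: [611.4, 65.4, 120.6]
ee_rot: [-179.9, 0.0, 90.1]
force: [-1.1, -0.3, -0.6]
gripper_width: 0.9
```

View pics/s3.png

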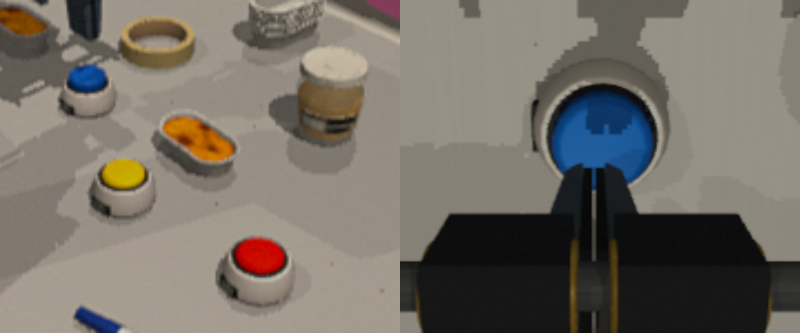

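Red and yellow are both sunk. The wrist crop shows blue slightly right of and above where yellow was, so I'll shift about +3 mm in x and +4 mm in y, which matches the top-view estimate (614,69). Then press.

```bash
python3 -m inch '[{"x":0.4,"y":0.3,"z":2,"yaw":0,"gripper":-1},{"x":0,"y":0,"z":1.5,"yaw":0,"gripper":-1},{"x":0,"y":0,"z":1,"yaw":0,"gripper":-1},{"x":0,"y":0,"z":0.5,"yaw":0,"gripper":-1},{"x":0,"y":0,"z":0.3,"yaw":0,"gripper":-1},{"x":0,"y":0,"z":0.2,"yaw":0,"gripper":-1},{"x":0,"y":0,"z":0.1,"yaw":0,"gripper":-1},{"x":0,"y":0,"z":0.1,"yaw":0,"gripper":-1},{"x":0,"y":0,"z":0.1,"yaw":0,"gripper":-1},{"x":0,"y":0,"z":0.1,"yaw":0,"gripper":-1},{"x":0,"y":0,"z":0.05,"yaw":0,"gripper":-1},{"x":0,"y":0,"z":0,"yaw":0,"gripper":-1}]'; python3 -m inch '[{"x":0,"y":0,"z":-0.5,"yaw":0,"gripper":-1},{"x":0,"y":0,"z":-1.5,"yaw":0,"gripper":-1},{"x":0,"y":0,"z":-3,"yaw":0,"gripper":-1},{"x":0,"y":0,"z":-3,"yaw":0,"gripper":-1},{"x":0,"y":0,"z":-3,"yaw":0,"gripper":-1},{"x":0,"y":-3,"z":-3,"yaw":0,"gripper":-1},{"x":0,"y":-3,"z":-3,"yaw":0,"gripper":-1},{"x":0,"y":-3,"z":0,"yaw":0,"gripper":-1},{"x":0,"y":-3,"z":0,"yaw":0,"gripper":-1},{"x":0,"y":-3,"z":0,"yaw":0,"gripper":-1},{"x":0,"y":0,"z":0,"yaw":0,"gripper":-1},{"x":0,"y":0,"z":0,"yaw":0,"gripper":-1}]';python3 - <<'E'
from h import *
f=cams.grab_frame("scene"); p=f["pixels"][120:320,200:460,::-1]
cv2.imwrite("pics/s4.png",cv2.resize(p,(780,600)))
E
```

```text
time_s: 9.77
ee_pos: [615.1, 68.9, 61.7]
ee_rot: [179.9, 0.0, 90.1]
force: [-1.2, -2.4, 3.2]
gripper_width: 0.8
time_s: 10.77
ee_pos: [465.0, 69.3, 230.9]
ee_rot: [179.9, -0.1, 90.1]
force: [-0.3, -0.6, 0.6]
gripper_width: 0.6
```

View pics/s4.png

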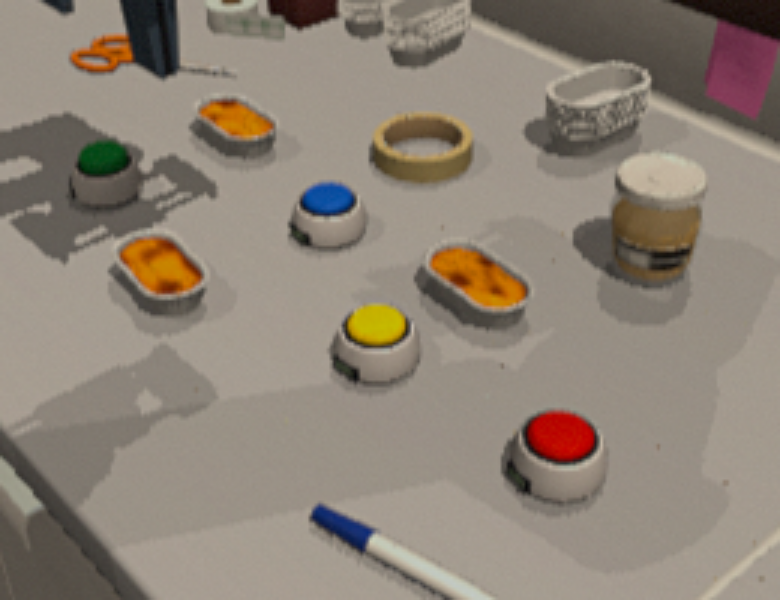

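Red, yellow and blue are sunk (crop positions (560,437), (376,326) and (328,200)). Green is still up at (104,158). Everything is in place and the arm is clear, so I'm handing in.

```bash
python3 -c "
from workcell import env; print(env.job_done())"
```

```text
the job is handed in; nothing more can be done
None
```

I pressed the red, yellow and blue caps in that order with the closed fingertips and handed the job in at about 10.8 s on the robot's clock. The readings at the end of each press were 3–4 N. From the fingertip height, each cap sank about 5 to 6.5 mm, well past the 2.5 mm needed to stop a timer.

The last scene picture shows those three caps staying down and the green cap still up. The timers, cakes, marker, tape and jam look undisturbed. I judged that by eye and did not re-measure their positions. The arm finished with the fingertips about 210 mm above the worktop, and the force reading was about zero. No check failed. The blue approach was first about 5 mm off centre, and I corrected it before pressing.

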